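# Slide the square-nosed shuttle plate under the jig's clamp bar

## Robot

A 6-joint arm with a two-finger parallel gripper is mounted at the origin on the work surface. World frame = base frame: x ahead of the robot, y to its left, z up, the work surface at z = 0. Lengths are in m, angles in rad, forces in N, time in s.
With the tool pointing down it reaches from about 0.325 to 0.9 m from the base axis. Payload 6.1 kg.
Tool frame: the origin (TCP) lies between the finger pads; the fingertips stand 17 mm ahead of it and the grasp point (between the pads) lies 2 mm behind it; x points along the fingers, y is the direction in which the jaws open and shut, and the axes are right-handed (so a half turn about x gives the same grasp; the last joint's range is limited). The gripper opens to 87 mm and grips with 3 to 60 N. Pads are 19 mm wide; open, the fingers measure 117 mm over their backs; the gripper's body (75 mm by 190 mm) begins 51 mm behind the grasp point.
Start: joints at [-1.437, 0.22, 1.526, -0, 1.395, -0.126], TCP at [0.161, -0.604, 0.216] pointing down, gripper open.
Joint ranges: [-2.98, 2.98], [-0.91, 2.08], [0.09, 2.57], [-1.24, 4.39], [0.2, 2.65], [-2.68, 2.68]. Speed limits (rad/s): [2.57, 2.57, 3.01, 3.14, 3.14, 3.14].

## Interface

Orientations are given as a unit quaternion [w, x, y, z].
In Python, from rig import arm gives the robot as it stands. Calls block until the motion is done:
- arm.move_pose(position, orientation): joint-space move of the TCP to a pose.
- arm.servo_line(position, rate=0.15, rot=None, stop_force=None): straight line of the TCP; rot=None keeps the orientation; rate is the mean speed in m/s. With stop_force (N) it stops when the force on the tool has changed by that much, and returns True; else False.
- arm.goto_joints(angles): joint-space move.
- arm.let_go() and arm.close_gripper(strength=None): open the fingers fully, or close them until they stop; strength is the grip in N (None keeps the last).
- arm.wait(seconds).
- arm.solve_ik(position, orientation): joint angles nearest the present ones, or None.
- arm.camera(name): name is "scene" or "side" or "wrist"; returns a dict with "pixels" (384x512x3 uint8, red, green, blue), "mtx" (3x3 intrinsics, pixels), "D" ([k1, k2, p1, p2, k3] as OpenCV has them; the pictures are not rectified), "R" (3x3) and "t" (3): a world point X has camera coordinates R X + t; the wrist camera has in their place "hand_eye" (4x4, takes a point from camera to tool coordinates, whose origin is the TCP and whose axes are the tool frame's). Camera axes: x right, y down, z forward; pixel columns grow to the right and rows downward; lengths in m; the calibration is good to about 2 mm. A picture is of the moment at which its call begins: read the wrist's pose just before it. There is no depth.
A pose or a line that the arm cannot do raises arm.PlanningError and nothing moves.
- arm.sign_off(): hands the job in, once; it reports no verdict.
Readings, each from a call of its own:
- arm.get_t(): time.
- arm.get_joint_pos(): joint angles.
- arm.get_joint_vel(): joint speeds.
- arm.get_joint_efforts(): joint torques, N m.
- arm.get_eef_pos(): TCP position.
- arm.get_tcp_rot(): TCP orientation.
- arm.get_force(): force on the tool from outside, world axes, zero at the start.
- arm.get_moment(): the same for the moment, N m.
- arm.get_finger_gap(): finger opening in m.
Only numpy, scipy, OpenCV 4.12 (cv2) and the standard library are available. Lean on these libraries where they do the work, as an engineer would, in place of code of your own. Each camera call takes 0.05 s, during which the arm holds its last target. There are 200 camera calls.

## Task

Load the printing jig: of the three aluminium plates, take the one with the plain full-width square nose (not the forked or the narrow-tongued one) by its upright block and slide it nose first under the jig's clamp bar until it is fully home against the back stop. Leave it flat on the bed, let go, and leave the other two plates where they lie.

Things in the scene. Friction and masses are not known exactly. Their poses are not given: they have to be found in the camera images.
- shuttle_grip (a point): Plate to load: loose aluminium rectangle 130 (x) x 56 (y) x 8 mm thick, flat on the bench (z = 0). Near its rear an upright block 32 (x) x 22 (y) x 44 high stands on it, top 52 above the plate's underside; grip it from above across the 22. Point: middle of the block, on the centre line, 30 above the underside, 110 behind the nose edge, 20 ahead of the rear edge. +x to the nose, z up.
- jig: Fixed jig; origin: centre of the underside of its black bed, 200 (x) x 170 (y) x 12 mm high; z up, +x = push-in direction. Two rails on it, x 10 to 94, 24 high, 76 apart (y -38 to 38). Clamp bar across them, x 30 to 60, 136 long, z 36 to 56 (screws to 62): slot 76 wide, 24 high. Back stop face at x 80 (all mm). Plate home: its block's middle at x -30, y 0, z 42.
- forked_grip (a point): Bystander: plate of the same size, block, point and axes as the plate to load, but its nose is cut into two prongs, each 16 wide and 60 long, 24 mm apart. Leave alone.
- narrow_grip (a point): Bystander: plate of the same length, block, point and axes as the plate to load, but its front 60 mm is a narrow tongue 20 mm wide. Leave alone.
Things that resemble listed ones, but are neither listed nor needed, are in the scene too. Leave any blue or orange look-alike of the part that bears shuttle_grip alone.

How it is judged:
By the outcome, as a careful person would: the job done as asked, in the order asked, and still so for the second after the job is handed in, with the robot touching nothing.
It also fails if it takes over 40 s, if anything falls off the work surface, if the arm or the gripper's body presses on something with over 40 N, if the wrist force passes 120 N, or if a joint passes its speed limit or range.

## Working session

There is one attempt and no reset: what is moved stays moved. The work goes in short steps, each a Python script; the robot and the scene stay as the last script left them, time stands still between calls to the robot, and variables do not carry over. Pictures are saved under pics/ and viewed, about 8 in all and at most 12, crops included, and the job is handed in when it is done.

```bash
mkdir -p pics; cat > h.py <<'E'
import numpy as np, cv2
from rig import arm
def snap(n,f=None):
    c=arm.camera(n)
    if f: cv2.imwrite(f,c["pixels"][:,:,::-1])
    return c
def ray(c,uv):
    """origin(3), dirs(N,3) in world for a fixed camera or wrist camera (with c['T'])"""
    p=cv2.undistortPoints(np.array(uv,float).reshape(-1,1,2),np.array(c["mtx"]),np.array(c["D"]))[:,0]
    d=np.c_[p,np.ones(len(p))]
    if "R" in c: R=np.array(c["R"]);return -R.T@np.array(c["t"]),d@R
    T=c["T"];return T[:3,3],d@T[:3,:3].T
def onz(c,uv,z):
    o,d=ray(c,uv);return o+d*((z-o[2])/d[:,2])[:,None]
def q2R(q):
    from scipy.spatial.transform import Rotation as Ro
    return Ro.from_quat([q[1],q[2],q[3],q[0]]).as_matrix()
def wrist(f=None):
    p,q=arm.get_eef_pos(),arm.get_tcp_rot()
    c=snap("wrist",f);M=np.eye(4);M[:3,:3]=q2R(q);M[:3,3]=p
    c["T"]=M@np.array(c["hand_eye"]);return c
def down(yaw):
    """tool x down, tool y (jaws) at angle yaw in world"""
    from scipy.spatial.transform import Rotation as Ro
    x=np.array([0,0,-1.]);y=np.array([np.cos(yaw),np.sin(yaw),0]);q=Ro.from_matrix(np.c_[x,y,np.cross(x,y)]).as_quat()
    return [q[3],q[0],q[1],q[2]]
E
python3 - <<'E'
from h import *
a=snap("scene","pics/a.png");b=snap("side","pics/b.png")
for c in(a,b):print((-np.array(c["R"]).T@c["t"]).round(3),np.array(c["mtx"])[0,0])
R=q2R(arm.get_tcp_rot());print(R.round(2),arm.get_t())
E
```

```text
[1.172 0.101 0.781] 354.96412328891614
[0.272 0.517 0.861] 426.92399033622564
[[-0.    0.26 -0.97]
 [ 0.   -0.97 -0.26]
 [-1.   -0.   -0.  ]] 0.1
```

View pics/a.png

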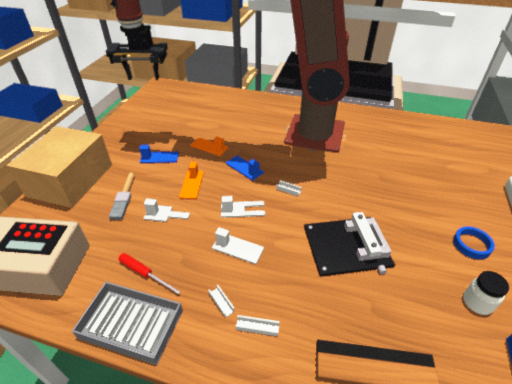

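View pics/b.png

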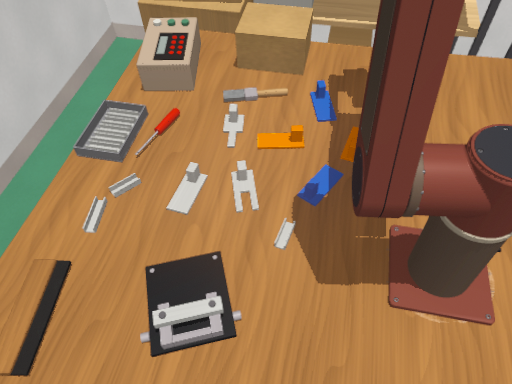

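The pictures show three bare-metal plates:
- Plain: scene (240,246), side (187,190).
- Forked: scene (242,207), side (244,187).
- Narrow tongue: scene (165,212), side (233,126).

The blue and orange look-alikes are at scene (158,156), (245,168), (192,182) and (210,146). The small metal strips are neither. I choose the plain plate at scene (240,246), to be checked in a crop. The black jig is at scene (350,245), with its bar on the +y side.

```bash
python3 - <<'E'
from h import *
a=snap("scene");b=snap("side")
def crop(c,x0,y0,w,h,s=3): return cv2.resize(c["pixels"][y0:y0+h,x0:x0+w,::-1],None,fx=s,fy=s,interpolation=cv2.INTER_CUBIC)
t=np.hstack([crop(a,200,215,70,60,4),crop(b,160,155,60,60,4),])
u=np.hstack([crop(a,300,205,100,75,3),crop(b,140,250,110,105,2)[:210]] if 0 else [crop(a,300,205,95,75,3),crop(b,140,250,105,105,3)[:225]])
W=max(t.shape[1],u.shape[1]);p=lambda i:np.pad(i,((0,0),(0,W-i.shape[1]),(0,0)))
cv2.imwrite("pics/c.png",np.vstack([p(t),p(u)]))
def seg(c,m,roi,z):
    x0,y0,x1,y1=roi;k=np.zeros(m.shape,np.uint8);k[y0:y1,x0:x1]=m[y0:y1,x0:x1]
    cs=cv2.findContours(k,cv2.RETR_EXTERNAL,cv2.CHAIN_APPROX_NONE)[0];q=max(cs,key=cv2.contourArea)[:,0]
    P=onz(c,q,z)[:,:2].astype(np.float32)*1000
    return cv2.minAreaRect(P),cv2.boxPoints(cv2.minAreaRect(P)).round(0).tolist(),cv2.boundingRect(q)
for n,c,rp,rj in(("scene",a,(205,222,270,270),(300,200,400,285)),("side",b,(160,155,212,218),(138,248,245,358))):
    hsv=cv2.cvtColor(c["pixels"],cv2.COLOR_RGB2HSV)
    white=((hsv[...,1]<60)&(hsv[...,2]>100)).astype(np.uint8)
    blk=(hsv[...,2]<60).astype(np.uint8)
    print(n,"plate",seg(c,white,rp,.008));print(n,"jig",seg(c,blk,rj,.012))
    for zz in (.008,): print(onz(c,{"scene":[(222,238)],"side":[(193,172)]}[n],.052))
E
```

```text
scene plate (((605.76708984375, -118.92826843261719), (147.97154235839844, 74.77322387695312), 82.27812194824219), [[559.0, -187.0], [633.0, -197.0], [653.0, -51.0], [579.0, -41.0]], (212, 228, 52, 36))
scene jig (((523.9070434570312, 169.5098419189453), (169.76060485839844, 197.8232879638672), 24.437883377075195), [[406.0, 224.0], [488.0, 44.0], [642.0, 115.0], [560.0, 295.0]], (305, 221, 89, 55))
[[ 0.62754016 -0.14845263  0.052     ]]
side plate (((609.6826782226562, -124.00901794433594), (163.9309844970703, 61.68843078613281), 84.61075592041016), [[571.0, -203.0], [633.0, -209.0], [648.0, -45.0], [587.0, -40.0]], (166, 162, 42, 53))
side jig (((515.92919921875, 173.95404052734375), (166.8856201171875, 199.3302001953125), 24.45223045349121), [[399.0, 230.0], [481.0, 49.0], [633.0, 118.0], [551.0, 299.0]], (146, 254, 90, 103))
[[ 0.59601494 -0.13842969  0.052     ]]
```

View pics/c.png

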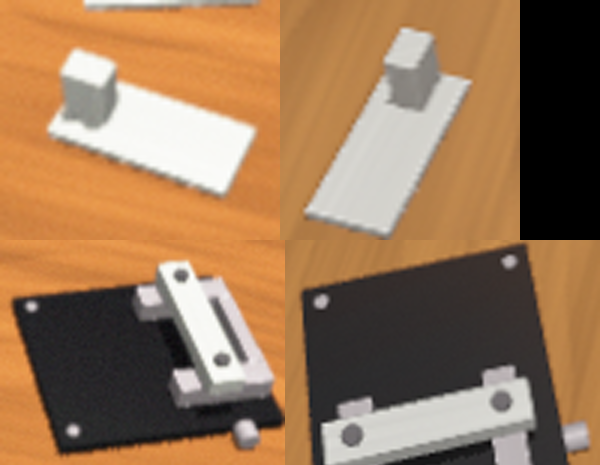

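The crop confirms a plain square-nosed plate, with its block at the low-y end and its nose towards +y. The jig's bar is at its +y end. Next I'll look from the wrist above each.

```bash
python3 - <<'E'
from h import *
a=snap("scene");b=snap("side")
pa=onz(a,[(222.5,230.5)],.052)[0];pb=onz(b,[(193,164.5)],.052)[0];print(pa,pb)
print(onz(a,[(264.2,247.5),(256.2,263.7),(212,247)],.008).round(3),onz(b,[(166.3,208.3),(187.5,214),(207.5,175)],.008).round(3))
m=(pa+pb)/2
js=[]
# jig view first: higher, over the bed; then the plate
for nm,p,yaw,z in(("j",(.53,.15),np.radians(24.4),.30),("p",(m[0],m[1]+.02),np.radians(-6),.22)):
    sols=[]
    for k in(0,np.pi):
        s=arm.solve_ik([p[0],p[1],z],down(yaw+k))
        if s is not None: sols.append((abs(s[5]),k,s))
    print(nm,[(round(x[0],2),round(x[1],2)) for x in sols])
    k=min(sols)[1];arm.move_pose([p[0],p[1],z],down(yaw+k));arm.wait(.15)
    c=wrist(f"pics/w{nm}.png");np.savez(f"w{nm}.npz",mtx=c["mtx"],D=c["D"],T=c["T"])
    print(arm.get_eef_pos(),arm.get_t())
a=cv2.imread("pics/wj.png");b=cv2.imread("pics/wp.png")
cv2.imwrite("pics/w.png",cv2.resize(np.vstack([a,b]),None,fx=.78,fy=.78))
E
```

```text
[ 0.60311728 -0.15599189  0.052     ] [ 0.60348328 -0.16276053  0.052     ]
[[ 0.593 -0.042  0.008]
 [ 0.65  -0.049  0.008]
 [ 0.632 -0.179  0.008]] [[ 0.643 -0.047  0.008]
 [ 0.587 -0.041  0.008]
 [ 0.573 -0.171  0.008]]
j [(np.float64(0.29), 0)]
[0.53010601 0.14955246 0.29988888] 3.4667
p [(np.float64(0.25), 0)]
[ 0.60370635 -0.13797675  0.2207135 ] 4.85
```

View pics/w.png

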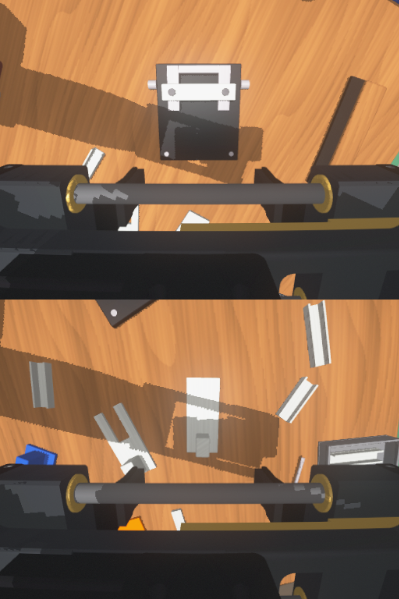

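The wrist view shows the jig bed at about (156..241, 65..160) in the upper half, and the plain plate at (187..220, 377..455) with its block at (203,440) in the lower half. I'll refine both with masks.

```bash
python3 - <<'E'
from h import *
L=lambda n:(lambda z:{k:z[k] for k in z})(np.load(n))
def rect(img,c,roi,f,z):
    hsv=cv2.cvtColor(img,cv2.COLOR_BGR2HSV);x0,y0,x1,y1=roi;m=np.zeros(img.shape[:2],np.uint8)
    m[y0:y1,x0:x1]=f(hsv)[y0:y1,x0:x1]
    m=cv2.morphologyEx(m,cv2.MORPH_OPEN,np.ones((3,3)))
    q=cv2.findContours(m,0,1)[0];q=max(q,key=cv2.contourArea)[:,0]
    r=cv2.minAreaRect((onz(c,q,z)[:,:2]*1000).astype(np.float32));print(r,cv2.boxPoints(r).round(0).tolist(),cv2.boundingRect(q))
    cv2.drawContours(img,[q],-1,(0,0,255),1)
j=cv2.imread("pics/wj.png");p=cv2.imread("pics/wp.png")
cj,cp=L("wj.npz"),L("wp.npz")
rect(j,cj,(185,70,325,215),lambda h:((h[...,1]<70)).astype(np.uint8),.012)
rect(p,cp,(220,85,300,210),lambda h:((h[...,1]<60)).astype(np.uint8),.008)
cv2.imwrite("pics/x.png",np.hstack([cv2.resize(j[60:220,180:330],None,fx=2.6,fy=2.6),cv2.resize(p[80:220,210:310],None,fx=2.97,fy=2.97)[:416]]))
E
```

```text
((519.062744140625, 172.70321655273438), (204.43414306640625, 196.07290649414062), 24.300132751464844) [[386.0, 220.0], [466.0, 41.0], [653.0, 125.0], [572.0, 304.0]] (189, 82, 131, 123)
((612.9483032226562, -114.26420593261719), (137.40536499023438, 55.85498046875), 83.35398864746094) [[577.0, -179.0], [633.0, -186.0], [649.0, -49.0], [593.0, -43.0]] (239, 100, 43, 102)
```

View pics/x.png

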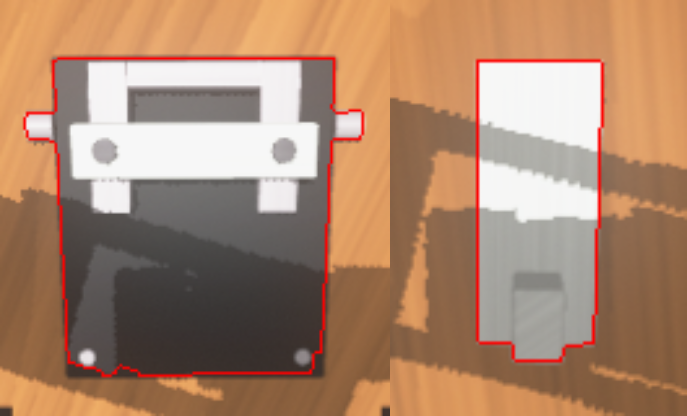

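The jig's four bed corners are clear in the crop, at (55,58), (334,58), (324,376) and (68,375). The plate outline is clean, and the block only spoils its rear edge.

```bash
python3 - <<'E'
from h import *
z=np.load("wj.npz");c={k:z[k] for k in z}
P=onz(c,np.array([(55,58),(334,58),(324,376),(68,375)])/2.6+[180,60],.012)[:,:2];print(P.round(4))
print("mean",P.mean(0),[np.linalg.norm(P[i]-P[i-1]).round(4) for i in range(4)])
v=P[0]+P[1]-P[2]-P[3];print(np.degrees(np.arctan2(v[1],v[0])))
Q=onz(c,np.array([(128,200),(259,200)])/2.6+[180,60],.036)[:,:2];print("rail inner",Q, np.linalg.norm(Q[0]-Q[1]))
u=v/np.linalg.norm(v);n=np.array([-u[1],u[0]]);print("lateral mid rel. centre",(Q.mean(0)-P.mean(0))@n)
E
```

```text
[[0.4047 0.2282]
 [0.5553 0.2961]
 [0.6382 0.1178]
 [0.4852 0.0494]]
mean [0.52084941 0.17285772] [np.float64(0.1961), np.float64(0.1652), np.float64(0.1967), np.float64(0.1677)]
114.58059168892842
rail inner [[0.47826293 0.17168744]
 [0.54802994 0.20319933]] 0.07655347458571293
lateral mid rel. centre 0.0009376687085254727
```

```bash
python3 - <<'E'
from h import *
y=np.radians(-6.65);g=[.6083,-.155]
arm.move_pose([*g,.12],down(y))
hit=arm.servo_line([*g,.034],rate=.1,stop_force=8)
print(hit,arm.get_eef_pos(),arm.get_finger_gap())
if not hit:
    arm.close_gripper(40);print(arm.get_finger_gap(),arm.get_force())
    arm.servo_line([*g,.12],rate=.12);arm.wait(.1)
    yj=np.radians(114.5);u=np.array([np.cos(yj),np.sin(yj)]);J=np.array([.521,.173])
    s=J-.135*u
    arm.servo_line([*s,.12],rate=.15,rot=down(yj-np.pi/2));arm.wait(.1)
    c=wrist("pics/h.png");b=snap("side","pics/hs.png")
    np.savez("wh.npz",mtx=c["mtx"],D=c["D"],T=c["T"])
    print(arm.get_eef_pos(),arm.get_finger_gap(),arm.get_force(),arm.get_t())
    A=cv2.imread("pics/h.png")[:230];B=cv2.imread("pics/hs.png")[130:360,80:330]
    cv2.imwrite("pics/hh.png",np.hstack([A,B]))
E
```

```text
False [ 0.60898015 -0.15525464  0.03483533] 0.08687447517290778
0.021223332823255014 [-0.50055243 -0.3581883   0.36914943]
[0.57708724 0.04951234 0.11996565] 0.021476928105715873 [-0.4481258   0.16983647 -2.60239304] 10.125
```

View pics/hh.png

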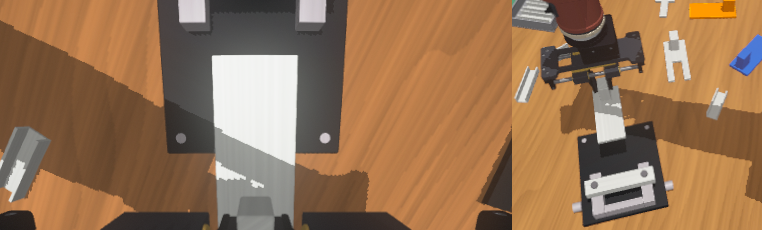

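The plate is held straight, with its nose corners at (212,55) and (297,55), heading between the rails. I'll check the lateral offset, then lower and slide.

```bash
python3 - <<'E'
from h import *
z=np.load("wh.npz");c={k:z[k] for k in z}
yj=np.radians(114.5);u=np.array([np.cos(yj),np.sin(yj)]);n=np.array([-u[1],u[0]]);J=np.array([.521,.173])
jf=lambda P:np.c_[(P[:,:2]-J)@u,(P[:,:2]-J)@n].round(4)
N=jf(onz(c,[(212,55),(297,55)],.093));print("nose",N,"rails",jf(onz(c,[(206,28),(299,28)],.036)))
print("bed front corners",jf(onz(c,[(167,153),(337,153)],.012)))
lat=0. if abs(N[:,1].mean())<.003 else -N[:,1].mean()
at=lambda x,zz:[*(J+x*u+lat*n),zz]
hit=arm.servo_line(at(-.135,.050),rate=.08,stop_force=6);print(hit,arm.get_eef_pos(),arm.get_force())
if not hit:
    hit=arm.servo_line(at(-.04,.050),rate=.06,stop_force=8);p=arm.get_eef_pos();print(hit,jf(np.array([p])),p,arm.get_force(),arm.get_t())
    wrist("pics/i.png")
E
```

```text
nose [[-0.0272  0.0264]
 [-0.0273 -0.0285]] rails [[ 0.0054  0.0388]
 [ 0.0052 -0.0374]]
bed front corners [[-0.0999  0.0858]
 [-0.1002 -0.0821]]
False [0.57759851 0.05013173 0.05062462] [-0.39674806  0.14049093 -2.40499012]
False [[-0.0403 -0.    ]] [0.53773583 0.13631916 0.04998389] [-0.56928407 -0.34833906 -2.60162923] 12.8833
```

View pics/i.png

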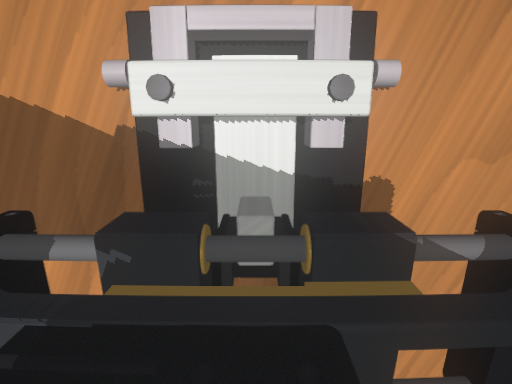

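The plate runs centred under the bar, its nose just showing at (213..297, 57). Next: lower it to the bed and push it to the stop.

```bash
python3 - <<'E'
from h import *
yj=np.radians(114.5);u=np.array([np.cos(yj),np.sin(yj)]);n=np.array([-u[1],u[0]]);J=np.array([.521,.173])
def st(s):
    p=np.array(arm.get_eef_pos());d=p[:2]-J;print(s,(d@u).round(4),(d@n).round(4),p[2].round(4),np.round(arm.get_force(),1),arm.get_finger_gap().__round__(4),round(arm.get_t(),2))
    return d@u,p[2]
print(arm.servo_line([*(J-.04*u),.040],rate=.03,stop_force=4));x,z=st("down")
print(arm.servo_line([*(J-.010*u),z+.0005],rate=.025,stop_force=15));st("push")
arm.wait(.3);st("settled")
wrist("pics/k.png")
E
```

```text
True
down -0.0405 -0.0007 0.0457 [1.1 0.1 3.6] 0.0218 13.2
True
push -0.0294 -0.0 0.0457 [ 0.8 -0.2  1.8] 0.0212 13.84
settled -0.0295 -0.0 0.0457 [-0.9  0.7 -0.7] 0.0215 14.14
```

View pics/k.png

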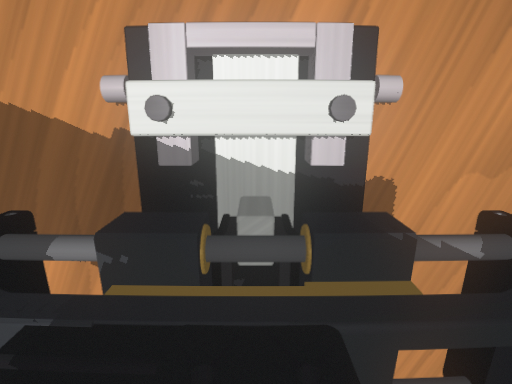

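It stopped at x = -29.5 mm, which fits home (-30). The residual force is low, so I'll push again more firmly, then release and check the nose against the stop face.

```bash
cat >> h.py <<'E'
yj=np.radians(114.5);u=np.array([np.cos(yj),np.sin(yj)]);n=np.array([-u[1],u[0]]);J=np.array([.521,.173])
def st(s):
    p=np.array(arm.get_eef_pos());d=p[:2]-J;print(s,(d@u).round(4),(d@n).round(4),p[2].round(4),np.round(arm.get_force(),1),round(arm.get_finger_gap(),4),round(arm.get_t(),2))
    return d@u,p[2]
E
python3 - <<'E'
from h import *
x,z=st("a")
print(arm.servo_line([*(J-.010*u),z],rate=.02,stop_force=25));x,z=st("push")
print(arm.servo_line([*(J+x*u),z-.006],rate=.02,stop_force=6));x,z=st("press down")
c=wrist()
for zz,px in((.020,[(255,57)]),(.036,[(255,48)]),(.012,[(255,57)])):
    P=onz(c,px,zz);print(zz,((P[:,:2]-J)@u).round(4))
arm.let_go();arm.wait(.2)
p=arm.get_eef_pos();arm.servo_line([p[0],p[1],.17],rate=.15)
q=J-.07*u;arm.servo_line([*q,.26],rate=.2);arm.wait(.2);st("up")
c=wrist("pics/f.png");np.savez("wf.npz",mtx=c["mtx"],D=c["D"],T=c["T"]);snap("side","pics/fs.png")
A=cv2.imread("pics/f.png")[40:240,130:390];B=cv2.imread("pics/fs.png")[230:370,120:260]
cv2.imwrite("pics/ff.png",np.hstack([cv2.resize(A,(520,400)),cv2.resize(B,(270,270)) if 0 else np.pad(cv2.resize(B,(280,280)),((0,120),(0,0),(0,0)))]))
E
```

```text
a -0.0296 -0.0 0.0457 [-0.1  1.2 -1.3] 0.0216 14.19
True
push -0.029 -0.0005 0.0472 [ 2.1 -2.1  0.1] 0.0215 14.71
True
press down -0.0297 -0.0009 0.0457 [-0.8  0.1  4.3] 0.0218 14.93
0.02 [0.0767]
0.036 [0.0786]
0.012 [0.0782]
up -0.0692 0.0009 0.258 [ 0.1 -0.7 -0.5] 0.0871 18.26
```

View pics/ff.png

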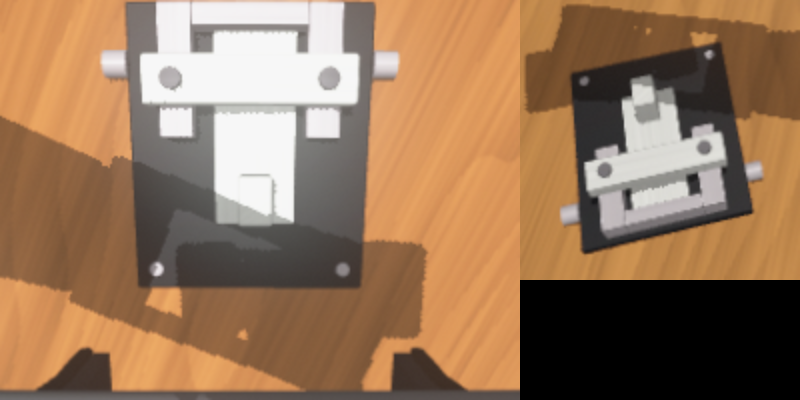

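The plate lies flat and centred, seen from both views with its block standing free; the nose at (255,31) sits against the stop edge at (250,25). Quick numeric check of the gap.

```bash
python3 - <<'E'
from h import *
z=np.load("wf.npz");c={k:z[k] for k in z}
img=cv2.imread("pics/f.png").astype(int).sum(2)//3
print("col 257:",img[44:66,250:266].mean(1).astype(int).tolist())
for s,px,zz in(("nose",(257.5,55.5),.020),("stop top",(257.5,52.3),.036),("bar front top",(257,92),.056),("rear",(240,151),.020),("bed front",(255,183.5),.012),("rail front",(218,108.5),.036),("block top near",(257,152),.064),("block top far",(257,127.5),.064)):
    P=onz(c,[px],zz)[0,:2]-J;print(s,(P@u).round(4),(P@n).round(4))
E
```

```text
col 257: [242, 242, 242, 241, 240, 240, 242, 242, 137, 134, 136, 182, 237, 247, 247, 247, 247, 247, 247, 247, 247, 247]
nose 0.0786 -0.0026
stop top 0.0793 -0.0025
bar front top 0.0292 -0.002
rear -0.0493 0.0221
bed front -0.0995 0.0004
rail front 0.0096 0.0501
block top near -0.045 -0.0023
block top far -0.0141 -0.0021
```

The measured gap is 0.7 mm, which is within pixel error. The press-down did let the plate drift back about that much, though, so I'll give it one gentle low nudge from behind with closed fingers.

```bash
python3 - <<'E'
from h import *
arm.close_gripper(10)
arm.servo_line([*(J-.085*u),.12],rate=.15)
print(arm.servo_line([*(J-.085*u),.046],rate=.1,stop_force=6));st("down")
print(arm.servo_line([*(J-.040*u),.046],rate=.02,stop_force=10));x,_=st("nudge")
arm.servo_line([*(J+(x-.02)*u),.046],rate=.08);arm.servo_line([*(J+(x-.02)*u),.17],rate=.15)
arm.servo_line([*(J-.07*u),.26],rate=.2);arm.let_go();arm.wait(.3);st("up")
c=wrist("pics/g.png");snap("side","pics/gs.png")
img=cv2.imread("pics/g.png").astype(int).sum(2)//3
print(img[44:66,250:266].mean(1).astype(int).tolist())
for s,px,zz in(("nose",(257.5,55.5),.020),("stop top",(257.5,52.3),.036)):
    print(s,((onz(c,[px],zz)[0,:2]-J)@u).round(4))
A=cv2.imread("pics/g.png")[40:240,130:390];B=cv2.imread("pics/gs.png")[80:370,80:360]
cv2.imwrite("pics/gg.png",np.hstack([cv2.resize(A,(520,400)),np.pad(B,((0,110),(0,0),(0,0)))]))
E
```

```text
False
down -0.0852 -0.0006 0.0466 [0.4 0.  0.3] 0.0005 21.87
True
nudge -0.0587 0.0 0.0461 [ 1.4 -3.2  1.4] 0.0006 23.23
up -0.07 -0.0 0.26 [-0.1  0.4 -0.5] 0.0872 27.03
[242, 242, 242, 240, 241, 243, 236, 143, 136, 138, 201, 239, 247, 247, 247, 247, 247, 247, 247, 247, 246, 243]
nose 0.0772
stop top 0.078
```

View pics/gg.png

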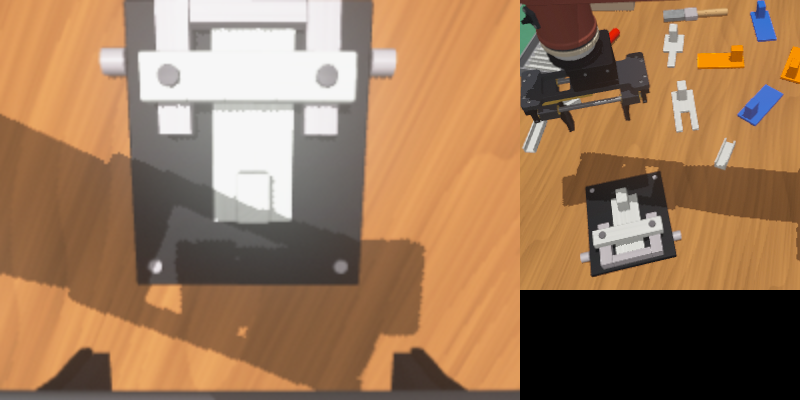

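The plate is seated with its nose at the stop (255,28). The strip between nose and stop is the same ~3 px stop face as before. It lies flat, the forked and narrow plates have not moved, and the gripper is clear, so I'm handing in.

```bash
python3 -c "
from rig import arm
print(arm.sign_off(),arm.get_t())"
```

```text
the job is handed in; nothing more can be done
the job is handed in; nothing more can be done
```

I loaded the plain square-nosed plate into the jig and handed the job in at about 27 s of the 40 s allowed. I gripped it by its block, slid it under the clamp bar until it met the back stop, lowered it and let go. I then gave the block one light push from behind with closed fingers.

**Last checks:**
- **Home position:** both pushes stopped on contact, with the gripper at x ≈ -29 mm in the jig against the specified -30 mm. The plate is within 1 mm of centred by the gripper's position.
- **Gap at the stop:** the nose measured 0.7–0.8 mm short of the stop's top edge, both before and after the final push. That is within the camera's error, so I take it as seated.
- **Final push:** it stopped at the 10 N limit. The fingers stopped about 3 mm before where I expected from the pad width alone. I put this down to the fingers being thicker than the pads, but did not check it.
- **Rest of the scene:** in the last pictures the plate lies flat on the bed, the forked and narrow plates and the blue and orange look-alikes appear unmoved, and the gripper is open and clear.
- **Disagreement:** the second push rode the gripper up about 1.5 mm. I pressed it back down before releasing.

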